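Slide the lidded pot to the empty ring of the bench hotplate

ROBOT

A 7-joint arm with a two-finger parallel gripper is mounted at the origin on the work surface. World frame = base frame: x ahead of the robot, y to its left, z up, the work surface at z = 0. Lengths are in m, angles in rad, forces in N, time in s.
With the tool pointing down it reaches from about 0.4 to 0.85 m from the base axis. Payload 4.5 kg.
Tool frame: the origin (TCP) lies midway between the tips of the shut fingers; the grasp point (between the pads) lies 19 mm behind it; z points along the fingers, y is the line along which they close (so a half turn about z gives the same grasp; the last joint's range is limited). The gripper opens to 88 mm and grips with 3 to 60 N. Pads are 18 mm wide; open, the fingers measure 123 mm over their backs; the gripper's body (75 mm by 187 mm) begins 45 mm behind the grasp point.
Start: joints at [-1.111, 0.689, -0.195, 1.565, 0.157, 0.902, -0.215], TCP at [0.258, 0.569, 0.239] pointing down, gripper open.
Joint ranges: [-3.01, 3.01], [-0.46, 2.08], [-1.47, 1.51], [0.13, 2.56], [-1, 4.14], [0.04, 2.09], [-2.66, 2.66]. Speed limits (rad/s): [2.57, 2.57, 3.14, 3.14, 3.14, 3.14, 3.14].

INTERFACE

Orientations are given as a unit quaternion [x, y, z, w].
In Python, from plant import r gives the robot as it stands.
- The arm moves only by the tool carry_out, never from a script. Its argument "plan" is a list of rows, each an object with "rot": the turn, a rotation vector about the tool's x, y, z in rad, a list of three; "xyz": the shift along the tool's x, y, z in m, a list of three; "grip": the closure in counts, from 0 (fully open) to 255 (shut). In form: [{"rot": [wx, wy, wz], "xyz": [dx, dy, dz], "grip": grip}, ...]. A call has 1 to 8 rows; each row is the pose to reach, as a shift and turn from the pose commanded when the call began, along the tool's axes at that moment; what a row does not reach only later rows make up. A row lasts 1/12 s, in which the tool goes at most 41.7 mm and 7.16 degrees, less where a joint would pass 70% of its speed; a pose out of reach is approached as far as the arm can. A call with a gripper value outside its range is refused whole. The fingers move at their own pace and stop on an object; "squeeze" is the grip in N (left out, the last holds). Time passes only in rows, so rows that repeat a pose let the fingers close. It gives the time, the measured TCP pose, the force, the opening and the grip force at its end, in the units of the state.
- r.get_state(): the state, without advancing time (a new reading comes with each control period).
- r.snapshot(name): name is "scene" or "side" or "wrist"; returns the picture (420x560x3 uint8, red, green, blue); there is no depth.
- r.camera_params(name): a dict with "fx", "fy", "cx", "cy" (pixels), "position" and "attitude" of the camera in the world; the wrist camera has in their place "hand_eye" (4x4, takes a point from camera to tool coordinates, whose origin is the TCP and whose axes are the flange's). Camera axes: x right, y down, z forward; pixel columns grow to the right and rows downward; lengths in m; the calibration is good to about 2 mm. The wrist camera is an equidistant fisheye: a pixel r from the principal point sees the ray r / f radians off the axis. A picture is of the moment at which its call begins: read the wrist's pose just before it. camera_params takes no time and is no camera call.
- r.finish_job(): hands the job in; it is judged then, once.
The state is a dict: "clock": time; "q": joint angles; "qd": joint speeds; "joint_torque": joint torques, N m; "tool_pos": TCP position; "eef_rot": TCP orientation; "contact_force": force on the tool from outside, world axes, zero at the start; "moment": the same for the moment, N m; "opening": opening from 0.0 (shut) to 1.0 (fully open); "finger_force": force on a finger pad.
Only numpy, scipy, OpenCV 4.12 (cv2) and the standard library are available. Lean on these libraries where they do the work, as an engineer would, in place of code of your own. Each camera call takes 0.05 s, during which the arm holds its last target. There are 200 camera calls.

TASK

On the bench hotplate, slide the lidded pot with the long black handle sideways onto the empty ring beside it, so that it stands centred there. Keep it flat on the plate all the way, without lifting or tipping it, leave the shallow pan and the tall can where they stand, and let go of the pot at the end.

Things in the scene. Friction and masses are not known exactly. Their poses are not given: they have to be found in the camera images.
- pot_center (a point): Closed steel pot, 90 mm across (lid 94), 63 high, about 0.6 kg, loose on the plate. Point: on its axis, 30 mm above its underside; z up. One level straight handle along the pot's -x, roughly towards the robot: black bar 12 mm wide, 14 tall, free from 58 to 147 mm from the axis, its centre line 42 mm above the underside (12 above this point).
- ring_to: The empty ring: pale circle, 108 mm outer diameter, painted flat on the hotplate's dark top, 42 mm above the work surface. Origin: its centre on the plate, z up, y along the plate's near row. The pot starts on the other near-row ring, 170 mm off along +y or -y, nothing between. Two more rings lie 152 mm further from the robot.
- pan_center (a point): Bystander: shallow open steel pan, 110 mm across, 24 high, its flat steel handle pointing away from the robot, on a ring of the far row. Point: on its axis, 12 mm above its underside, z up.
- can_center (a point): Bystander: tall closed steel can, 80 mm across, 112 high, with a narrower neck and a thin wire bail up to 141 mm, on the other ring of the far row. Point: on its axis, 56 mm above its underside, z up.

How it is judged:
By the outcome, as a careful person would: the job done as asked, in the order asked, and still so for the second after the job is handed in, with the robot touching nothing.
It also fails if it takes over 34 s, if anything falls off the work surface, if the arm or the gripper's body presses on something with over 40 N, if the wrist force passes 120 N, or if a joint passes its speed limit or range.

## Working session

There is one attempt and no reset: what is moved stays moved. The work goes in short steps, Python scripts to look and compute and a tool call to move; the robot and the scene stay as the last step left them, time stands still between calls to the robot, and variables do not carry over. Pictures are saved under pics/ and viewed, at most 10 in all, crops included, and the job is handed in when it is done.

Besides the shell and the picture viewer there is one more tool, called in YAML: its name, and indented under it one key for each argument. carry_out: Moves the arm, as the interface text tells. Its arguments: {"type":"object","properties":{"plan":{"type":"array"},"squeeze":{"type":"number"}},"required":["plan"]}

```bash
mkdir -p pics; ls; python3 - <<'E'
from plant import r
import cv2,numpy as np
a=r.snapshot("scene");b=r.snapshot("side")
cv2.imwrite("pics/scene0.png",a[:,:,::-1]);cv2.imwrite("pics/side0.png",b[:,:,::-1])
for n in("scene","side","wrist"):print(n,r.camera_params(n))
print(r.get_state())
E
```

```text
pics
scene {'fx': 397.20759017261014, 'fy': 397.20759017261014, 'cx': 279.64795976713725, 'cy': 219.23318285540142, 'position': array([ 0.96675035, -0.38175922,  0.54314459]), 'attitude': array([ 0.87732986,  0.27425401, -0.12206059, -0.37440388])}
side {'fx': 485.0776808813073, 'fy': 485.0776808813073, 'cx': 279.7928887082018, 'cy': 223.26756059145225, 'position': array([ 0.45058491, -0.45175765,  0.4663888 ]), 'attitude': array([ 0.85792084, -0.20183393,  0.1110458 , -0.45924256])}
wrist {'fx': 325.19226210127806, 'fy': 325.19226210127806, 'cx': 278.9320801730897, 'cy': 207.09702849363538, 'hand_eye': array([[-5.00280548e-04, -9.61609565e-01, -2.74420833e-01,
         7.05548626e-02],
       [ 9.99999609e-01, -6.81234274e-04,  5.64100913e-04,
        -7.74526856e-04],
       [-7.29389711e-04, -2.74420443e-01,  9.61609530e-01,
        -1.45595307e-01],
       [ 0.00000000e+00,  0.00000000e+00,  0.00000000e+00,
         1.00000000e+00]])}
{'clock': 0.1, 'q': array([-1.11116038,  0.68989675, -0.19451778,  1.566206  ,  0.15730168,
        0.90251299, -0.2150947 ]), 'qd': array([-4.70424005e-04, -3.04406845e-03,  3.33159786e-04, -3.38329345e-03,
       -7.83401826e-05, -5.02860071e-04, -4.66979051e-04]), 'joint_torque': array([-3.79674893e-03, -5.28500283e+01, -1.27177656e+00, -1.53838134e+01,
       -5.26034134e-02,  1.94373824e-03,  5.05947651e-05]), 'tool_pos': array([0.25798847, 0.56865917, 0.23800135]), 'eef_rot': array([ 2.11275325e-01,  9.77426248e-01, -8.08496896e-04, -1.11965588e-04]), 'contact_force': array([0.58564416, 0.320032  , 0.16856916]), 'moment': array([-0.00876433, -0.03049576, -0.03370185]), 'finger_force': 0.0, 'opening': 1.0016134428338115}
```

View pics/scene0.png

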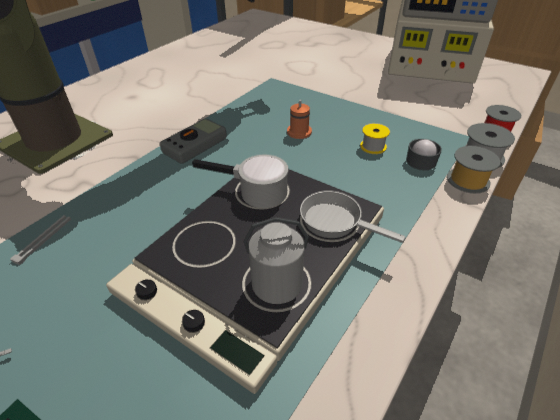

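View pics/side0.png

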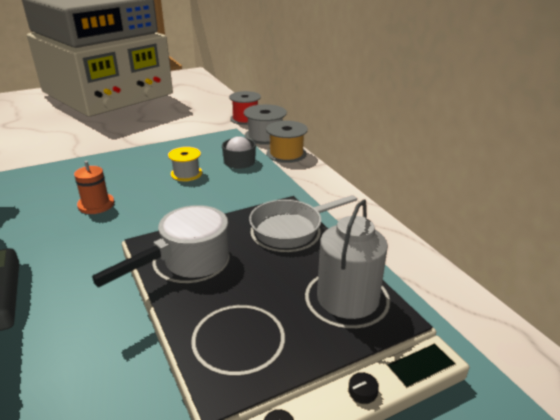

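The scene view shows the pot at about (264,182) with its handle tip near (195,165), and the empty ring at about (205,243). The pan is at (330,215) and the can at (276,270). The side view shows the pot at (195,242) with its handle tip at (97,276), and the empty ring at (238,339).

```bash
cat > h.py <<'E'
import numpy as np,cv2
from scipy.spatial.transform import Rotation as R
from plant import r
def cam(n):
    p=r.camera_params(n);return p,R.from_quat(p["attitude"]).as_matrix()
def toplane(n,uv,z):
    p,M=cam(n);uv=np.atleast_2d(uv).astype(float)
    d=np.c_[(uv[:,0]-p["cx"])/p["fx"],(uv[:,1]-p["cy"])/p["fy"],np.ones(len(uv))]@M.T
    return p["position"]+d*((z-p["position"][2])/d[:,2])[:,None]
def proj(n,X):
    p,M=cam(n);c=(np.atleast_2d(X)-p["position"])@M
    return np.c_[c[:,0]/c[:,2]*p["fx"]+p["cx"],c[:,1]/c[:,2]*p["fy"]+p["cy"]]
def circ(P):
    A=np.c_[2*P[:,:2],np.ones(len(P))];s=np.linalg.lstsq(A,(P[:,:2]**2).sum(1),rcond=None)[0]
    return s[:2],np.sqrt(s[2]+s[:2]@s[:2])
E
python3 - <<'E'
from h import *
for n,box in(("scene",(165,210,245,275)),("side",(185,298,292,380))):
    im=cv2.imread(f"pics/{n}0.png");g=cv2.cvtColor(im,6)
    x0,y0,x1,y1=box;m=(g[y0:y1,x0:x1]>85).astype(np.uint8)
    k,l,s,c=cv2.connectedComponentsWithStats(m,connectivity=8)
    i=1+np.argmax(s[1:,4]);v,u=np.where(l==i)
    P=toplane(n,np.c_[u+x0,v+y0],.042);print(n,s[i],circ(P))
    a,b=(150,130) if n=="scene" else (85,190)
    cv2.imwrite(f"pics/c_{n}.png",cv2.resize(im[b:b+100,a:a+150],None,fx=5,fy=5,interpolation=cv2.INTER_CUBIC))
E
```

```text
scene [  7  11  64  47 469] (array([ 0.58712191, -0.07481035]), np.float64(0.05207855832971774))
side [   6    6   94   72 1160] (array([ 0.58739453, -0.07461008]), np.float64(0.052038756037796396))
```

View pics/c_scene.png

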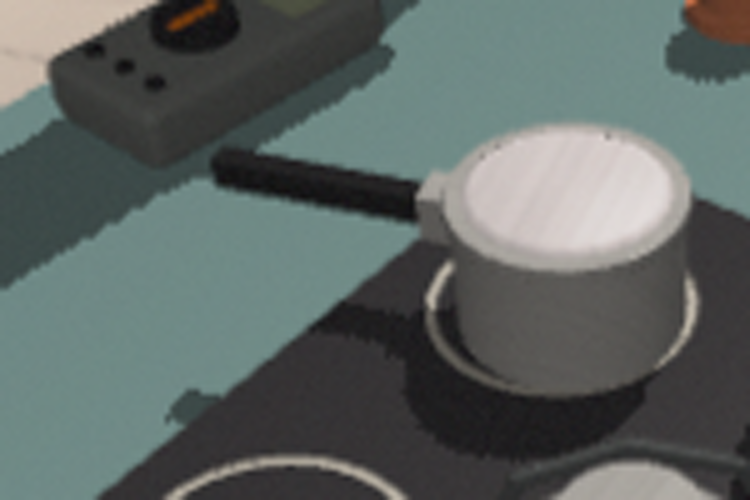

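View pics/c_side.png

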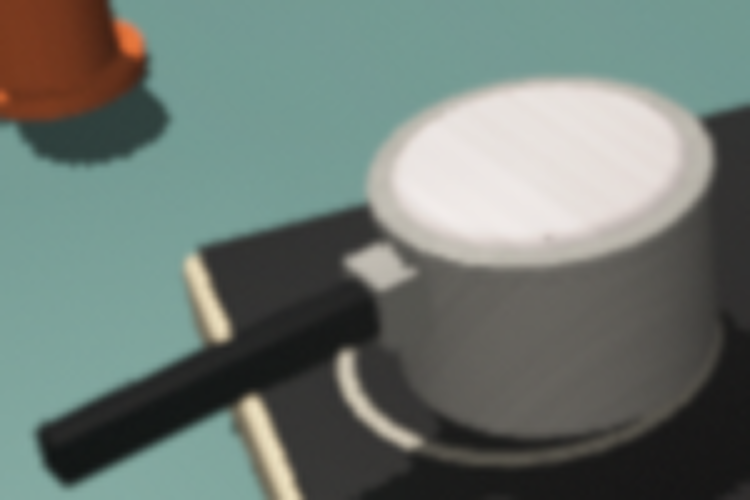

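The scene crop shows the lid outline spanning (442..691, 123..271), with the black bar running from (218,167) to (415,200). The side crop shows the lid spanning (368..716, 78..267), with the bar running from (57,455) to (365,312).

```bash
python3 - <<'E'
from h import *
from scipy.optimize import least_squares
sc=np.array([(442,200),(570,123),(691,195),(560,271),(480,243),(655,245)])/5+(149.6,129.6)
sd=np.array([(368,195),(570,78),(716,150),(520,267),(410,240),(660,228),(440,108)])/5+(84.6,189.6)
f=lambda s:np.concatenate([np.hypot(*(toplane(n,P,s[2])[:,:2]-s[:2]).T)-.047 for n,P in(("scene",sc),("side",sd))])
s=least_squares(f,[.59,.09,.1]);print("lid",s.x,s.fun.round(4))
for n,P in(("scene",sc),("side",sd)):print(n,circ(toplane(n,P,s.x[2])))
hs=np.array([(218,167),(415,200)])/5+(149.6,129.6);hd=np.array([(57,455),(365,312)])/5+(84.6,189.6)
for n,P in(("scene",hs),("side",hd)):
    X=toplane(n,P,.084);d=X[1]-X[0];print(n,X.round(4),np.degrees(np.arctan2(d[1],d[0])),np.hypot(*(X[:,:2]-s.x[:2]).T))
# pot model check: predicted handle
st=r.get_state();T=R.from_quat(st["eef_rot"]).as_matrix();print(T.round(3))
E
```

```text
lid [0.593443   0.09283094 0.10053371] [ 0.0003 -0.0011 -0.0014 -0.0005 -0.0036 -0.0018 -0.0004 -0.0012  0.0005
  0.     -0.0013 -0.001  -0.0029]
scene (array([0.59303452, 0.09304042]), np.float64(0.045762161029662574))
side (array([0.5938306 , 0.09200104]), np.float64(0.0460773550119085))
scene [[0.4545 0.0464 0.084 ]
 [0.5329 0.0735 0.084 ]] 19.062069691359426 [0.14647662 0.06352391]
side [[0.4555 0.0478 0.084 ]
 [0.5368 0.0715 0.084 ]] 16.205387092623457 [0.1451253  0.06050148]
[[-0.911  0.413 -0.001]
 [ 0.413  0.911 -0.002]
 [-0.    -0.002 -1.   ]]
```

```bash
cat >> h.py <<'E'
def go(p,yaw,st=None):
    """shift/turn in tool axes from present pose to TCP p, tool down, tool x at world yaw (deg)"""
    st=st or r.get_state();T=R.from_quat(st["eef_rot"]);c,s=np.cos(np.radians(yaw)),np.sin(np.radians(yaw))
    G=R.from_matrix(np.array([[c,s,0],[s,-c,0],[0,0,-1.]]))
    return (T.inv()*G).as_rotvec().round(4),T.inv().apply(np.array(p)-st["tool_pos"]).round(4)
E
python3 - <<'E'
from h import *
print(go([.503,.063,.16],198.2))
E
```

```text
(array([-1.600e-03, -5.000e-04, -7.434e-01]), array([-0.432 , -0.3592,  0.0786]))
```

carry_out:
  plan:
    - {"rot":[0,0,-0.12],"xyz":[-0.43,-0.36,0],"grip":0}
    - {"rot":[0,0,-0.24],"xyz":[-0.43,-0.36,0],"grip":0}
    - {"rot":[0,0,-0.36],"xyz":[-0.43,-0.36,0],"grip":0}
    - {"rot":[0,0,-0.48],"xyz":[-0.43,-0.36,0],"grip":0}
    - {"rot":[0,0,-0.6],"xyz":[-0.43,-0.36,0],"grip":0}
    - {"rot":[0,0,-0.72],"xyz":[-0.43,-0.36,0],"grip":0}
    - {"rot":[0,0,-0.743],"xyz":[-0.43,-0.36,0],"grip":0}
    - {"rot":[0,0,-0.743],"xyz":[-0.43,-0.36,0],"grip":0}
  squeeze: 30

```text
clock: 0.77
tool_pos: [0.4029, 0.2666, 0.2385]
eef_rot: [-0.159, 0.987, -0.0, -0.0]
contact_force: [0.4, -0.2, 0.7]
opening: 0.997
finger_force: 0.0
```

```bash
python3 - <<'E'
from h import *
s=r.get_state();print(s["clock"],s["tool_pos"],s["q"],s["qd"].round(2));print(go([.503,.063,.16],198.2))
E
```

```text
0.7667 [0.40293256 0.26659488 0.23848647] [-0.3825865   0.53428524 -0.45738777  1.97330928  0.35104633  0.71177522
  0.83547213] [ 1.05 -0.1  -0.04  0.22  0.03 -0.13  0.88]
(array([-0.    , -0.0006,  0.0009]), array([-0.0313, -0.2247,  0.0785]))
```

carry_out:
  plan:
    - {"rot":[0,0,0],"xyz":[-0.03,-0.22,0.05],"grip":0}
    - {"rot":[0,0,0],"xyz":[-0.03,-0.22,0.05],"grip":0}
    - {"rot":[0,0,0],"xyz":[-0.03,-0.22,0.075],"grip":0}
    - {"rot":[0,0,0],"xyz":[-0.03,-0.22,0.075],"grip":0}
    - {"rot":[0,0,0],"xyz":[-0.03,-0.22,0.075],"grip":0}
    - {"rot":[0,0,0],"xyz":[-0.03,-0.22,0.075],"grip":0}
    - {"rot":[0,0,0],"xyz":[-0.03,-0.22,0.075],"grip":0}
    - {"rot":[0,0,0],"xyz":[-0.03,-0.22,0.075],"grip":0}

```text
clock: 1.43
tool_pos: [0.4995, 0.0674, 0.1628]
eef_rot: [-0.156, 0.988, -0.0, -0.001]
contact_force: [-0.6, 0.7, 0.1]
opening: 1.0
finger_force: 0.0
```

```bash
python3 - <<'E'
from h import *
r.snapshot("side")
s=r.get_state();a=r.snapshot("wrist")
p=r.camera_params("wrist");H=p["hand_eye"]
def w(X):
    X=R.from_quat(s["eef_rot"]).inv().apply(np.array(X)-s["tool_pos"]);c=H[:3,:3].T@(X-H[:3,3])
    t=np.arctan2(np.hypot(c[0],c[1]),c[2]);k=t/np.hypot(c[0],c[1])*p["fx"];return c[0]*k+p["cx"],c[1]*k+p["cy"]
C=np.array([.5934,.0925]);h=np.array([np.cos(.318),np.sin(.318)]);n=np.array([-h[1],h[0]])
im=a[:,:,::-1].copy()
for d in(147,60):
  for e in(-6,6):
    q=C-h*d/1e3+n*e/1e3;u=w([*q,.091]);cv2.circle(im,(round(u[0]),round(u[1])),2,(0,0,255),-1)
for t in np.arange(0,6.3,.3):
    u=w([*(C+.047*np.array([np.cos(t),np.sin(t)])),.1005]);cv2.circle(im,(round(u[0]),round(u[1])),1,(0,255,0),-1)
cv2.imwrite("pics/w0.png",im)
print(s["clock"],s["tool_pos"],s["q"]);print(go([.503,.063,.065],198.2,s))
E
```

```text
1.4833 [0.49937865 0.06946415 0.16346731] [ 0.02447266  0.67496863 -0.4091066   1.99253728  0.4777404   0.56863587
  1.17406751]
(array([ 0.001 , -0.0005, -0.001 ]), array([-0.0015, -0.0074,  0.0985]))
```

View pics/w0.png

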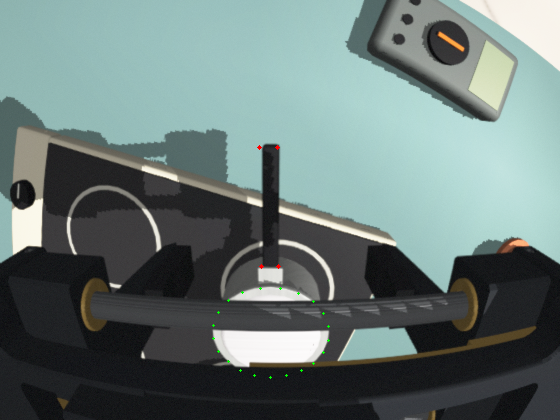

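The wrist view shows the black bar running from (271,147) to (271,265), and my projected model falls within about 2 px of it. So the pot pose holds, with the yaw nearer 17.5°. I'll descend onto the handle.

carry_out:
  plan:
    - {"rot":[0,0,0.01],"xyz":[-0.0015,-0.006,0.03],"grip":0}
    - {"rot":[0,0,0.01],"xyz":[-0.0015,-0.006,0.06],"grip":0}
    - {"rot":[0,0,0.01],"xyz":[-0.0015,-0.006,0.085],"grip":0}
    - {"rot":[0,0,0.01],"xyz":[-0.0015,-0.006,0.098],"grip":0}
    - {"rot":[0,0,0.01],"xyz":[-0.0015,-0.006,0.098],"grip":0}
    - {"rot":[0,0,0.01],"xyz":[-0.0015,-0.006,0.098],"grip":0}
    - {"rot":[0,0,0.01],"xyz":[-0.0015,-0.006,0.098],"grip":0}
    - {"rot":[0,0,0.01],"xyz":[-0.0015,-0.006,0.098],"grip":0}

```text
clock: 2.2
tool_pos: [0.5037, 0.0648, 0.0671]
eef_rot: [-0.153, 0.988, 0.0, 0.001]
contact_force: [-0.6, 0.1, -0.3]
opening: 1.002
finger_force: 0.0
```

```bash
python3 - <<'E'
from h import *
s=r.get_state();print(s["clock"],s["tool_pos"],s["contact_force"]);print(go([.503,.0635,.065],197.5,s))
E
```

```text
2.2 [0.50372927 0.06475838 0.06705317] [-0.60994206  0.11021574 -0.31430433]
(array([0.0003, 0.0026, 0.0026]), array([ 0.0011, -0.001 ,  0.0021]))
```

carry_out:
  plan:
    - {"rot":[0,0,0],"xyz":[0,-0.001,0.001],"grip":255}
    - {"rot":[0,0,0],"xyz":[0,-0.001,0.001],"grip":255}
    - {"rot":[0,0,0],"xyz":[0,-0.001,0.001],"grip":255}
    - {"rot":[0,0,0],"xyz":[0,-0.001,0.001],"grip":255}
    - {"rot":[0,0,0],"xyz":[0,-0.001,0.001],"grip":255}
    - {"rot":[0,0,0],"xyz":[0,-0.001,0.001],"grip":255}
    - {"rot":[0,0,0],"xyz":[0,-0.001,0.001],"grip":255}
    - {"rot":[0,0,0],"xyz":[0,-0.001,0.001],"grip":255}
  squeeze: 30

```text
clock: 2.87
tool_pos: [0.5032, 0.063, 0.0647]
eef_rot: [-0.153, 0.988, 0.0, -0.0]
contact_force: [-0.3, -1.0, 0.9]
opening: 0.419
finger_force: 0.0
```

```bash
python3 - <<'E'
from h import *
s=r.get_state();print(s["clock"],s["tool_pos"],s["contact_force"],s["moment"],s["opening"],s["finger_force"])
T=R.from_quat(s["eef_rot"]);print(T.as_matrix().round(4))
print(T.inv().apply([-.0061,-.1672,0]))
E
```

```text
2.8667 [0.50323496 0.06296198 0.06467333] [-0.2559113  -1.02768875  0.89696756] [ 0.0470886   0.00763073 -0.00380845] 0.41948506620769466 0.0
[[-9.532e-01 -3.024e-01 -1.000e-04]
 [-3.024e-01  9.532e-01  1.000e-04]
 [ 0.000e+00  1.000e-04 -1.000e+00]]
[ 5.63710491e-02 -1.57528901e-01 -1.52887261e-05]
```

Fingers are still closing.

carry_out:
  plan:
    - {"rot":[0,0,0],"xyz":[0,0,0],"grip":255}
    - {"rot":[0,0,0],"xyz":[0,0,0],"grip":255}
    - {"rot":[0,0,0],"xyz":[0,0,0],"grip":255}
    - {"rot":[0,0,0],"xyz":[0,0,0],"grip":255}
    - {"rot":[0,0,0],"xyz":[0,0,0],"grip":255}
    - {"rot":[0,0,0],"xyz":[0,0,0],"grip":255}
    - {"rot":[0,0,0],"xyz":[0,0,0],"grip":255}
    - {"rot":[0,0,0],"xyz":[0,0,0],"grip":255}

```text
clock: 3.53
tool_pos: [0.5032, 0.063, 0.0647]
eef_rot: [-0.153, 0.988, 0.0, 0.0]
contact_force: [-0.6, 0.4, 0.1]
opening: 0.129
finger_force: 30.0
```

```bash
python3 - <<'E'
from h import *
s=r.get_state();print(s["clock"],s["tool_pos"],s["contact_force"],s["moment"],s["opening"],s["finger_force"])
T=R.from_quat(s["eef_rot"]);print(T.as_matrix().round(4))
print(T.inv().apply([-.0061,-.1672,0]))
E
```

```text
3.5333 [0.50322704 0.06304029 0.0647129 ] [-0.58472715  0.3864826   0.14253038] [0.14811605 0.05924803 0.13653232] 0.12891323396491952 30.001291371881962
[[-9.531e-01 -3.026e-01 -0.000e+00]
 [-3.026e-01  9.531e-01  2.000e-04]
 [-1.000e-04  2.000e-04 -1.000e+00]]
[ 5.64065585e-02 -1.57516187e-01 -3.01325636e-05]
```

carry_out:
  plan:
    - {"rot":[0,0,0],"xyz":[0.001,-0.0028,0],"grip":255}
    - {"rot":[0,0,0],"xyz":[0.003,-0.0084,0],"grip":255}
    - {"rot":[0,0,0],"xyz":[0.006,-0.0168,0],"grip":255}
    - {"rot":[0,0,0],"xyz":[0.009,-0.0251,0],"grip":255}
    - {"rot":[0,0,0],"xyz":[0.012,-0.0335,0],"grip":255}
    - {"rot":[0,0,0],"xyz":[0.015,-0.0419,0],"grip":255}
    - {"rot":[0,0,0],"xyz":[0.017,-0.0475,0],"grip":255}
    - {"rot":[0,0,0],"xyz":[0.018,-0.0503,0],"grip":255}

```text
clock: 4.2
tool_pos: [0.5011, 0.0077, 0.0647]
eef_rot: [-0.152, 0.988, -0.0, -0.0]
contact_force: [0.2, 2.4, -1.2]
opening: 0.132
finger_force: 30.1
```

```bash
python3 - <<'E'
from h import *
s=r.get_state();print(s["clock"],s["tool_pos"],s["contact_force"],s["moment"],s["opening"],s["finger_force"])
print(R.from_quat(s["eef_rot"]).as_matrix().round(4))
E
```

```text
4.2 [0.501129   0.00774087 0.06471507] [ 0.24798657  2.36313813 -1.22068183] [0.37582004 0.0119317  0.18493487] 0.13207733173535427 30.065546929836273
[[-9.538e-01 -3.005e-01 -3.000e-04]
 [-3.005e-01  9.538e-01 -7.000e-04]
 [ 5.000e-04 -6.000e-04 -1.000e+00]]
```

carry_out:
  plan:
    - {"rot":[0,0,0],"xyz":[0.002,-0.006,0],"grip":255}
    - {"rot":[0,0,0],"xyz":[0.006,-0.017,0],"grip":255}
    - {"rot":[0,0,0],"xyz":[0.011,-0.031,0],"grip":255}
    - {"rot":[0,0,0],"xyz":[0.016,-0.045,0],"grip":255}
    - {"rot":[0,0,0],"xyz":[0.021,-0.06,0],"grip":255}
    - {"rot":[0,0,0],"xyz":[0.026,-0.074,0],"grip":255}
    - {"rot":[0,0,0],"xyz":[0.03,-0.084,0],"grip":255}
    - {"rot":[0,0,0],"xyz":[0.032,-0.09,0],"grip":255}

```text
clock: 4.87
tool_pos: [0.4975, -0.088, 0.0647]
eef_rot: [-0.152, 0.988, -0.0, -0.0]
contact_force: [0.8, 1.9, -1.0]
opening: 0.13
finger_force: 30.1
```

```bash
python3 - <<'E'
from h import *
b=r.snapshot("side");a=r.snapshot("scene");s=r.get_state();print(s["clock"],s["tool_pos"],s["contact_force"],s["moment"],s["opening"])
T=R.from_quat(s["eef_rot"]).as_matrix();print(T.round(4))
im=np.hstack([cv2.resize(x[y:y+150,X:X+100,::-1],None,fx=4,fy=4,interpolation=cv2.INTER_CUBIC) for x,y,X in((a,150,160),(b,240,180))])
cv2.imwrite("pics/m1.png",im)
E
```

```text
4.9667 [ 0.49733163 -0.08794635  0.06469525] [-0.87174942 -0.33780082  0.37330924] [-0.21605894  0.15617192 -0.04496722] 0.12937364090752268
[[-0.9541 -0.2996 -0.0012]
 [-0.2996  0.9541 -0.0015]
 [ 0.0016 -0.0011 -1.    ]]
```

View pics/m1.png

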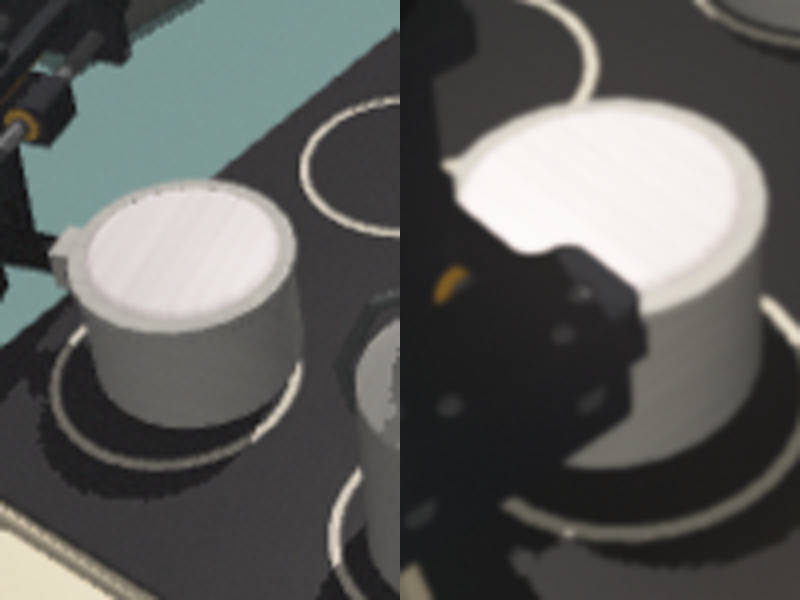

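The left half shows the lid spanning (68..298, 179..332), with the pot still 15–20 mm short of centre on the ring towards -y. In the right half the view is partly hidden by the gripper.

```bash
python3 - <<'E'
from h import *
P=np.array([(68,262),(298,240),(195,179),(175,332),(100,306),(268,295),(100,208)])/4+(159.6,149.6)
X=toplane("scene",P,.1005);print(circ(X))
Q=np.array([(367,190),(215,98),(92,125),(352,260)])/4+(179.6,239.6)
from scipy.optimize import least_squares
Y=toplane("side",Q,.1005)
for Z in(X,Y,np.r_[X,Y]):print(least_squares(lambda c:np.hypot(*(Z[:,:2]-c).T)-.046,[.59,-.06]).x)
s=r.get_state();T=R.from_quat(s["eef_rot"]).as_matrix();C0=np.array([.5934,.0925,0]);g0=np.array([.50323,.06304,0])
print("kin",s["tool_pos"][:2]+(T@np.array([[-.9531,-.3026,0],[-.3026,.9531,0],[0,0,-1]]).T@(C0-g0))[:2])
E
```

```text
(array([ 0.58686854, -0.05802448]), np.float64(0.046388526280452404))
[ 0.58687978 -0.05808231]
[ 0.58917806 -0.05658046]
[ 0.58741303 -0.05764313]
kin [ 0.58759186 -0.05876955]
```

carry_out:
  plan:
    - {"rot":[0,0,0],"xyz":[0.001,-0.003,0],"grip":255}
    - {"rot":[0,0,0],"xyz":[0.0025,-0.008,0],"grip":255}
    - {"rot":[0,0,0],"xyz":[0.004,-0.0125,0],"grip":255}
    - {"rot":[0,0,0],"xyz":[0.005,-0.0155,0],"grip":255}
    - {"rot":[0,0,0],"xyz":[0.005,-0.0155,0],"grip":255}
    - {"rot":[0,0,0],"xyz":[0.005,-0.0155,0],"grip":255}
    - {"rot":[0,0,0],"xyz":[0.005,-0.0155,0],"grip":255}
    - {"rot":[0,0,0],"xyz":[0.005,-0.0155,0],"grip":255}

```text
clock: 5.63
tool_pos: [0.4979, -0.1024, 0.0647]
eef_rot: [-0.153, 0.988, -0.0, -0.0]
contact_force: [-0.2, 0.3, 0.0]
opening: 0.129
finger_force: 30.0
```

```bash
python3 - <<'E'
from h import *
a=r.snapshot("scene");s=r.get_state();print(s["clock"],s["tool_pos"],s["contact_force"],s["moment"],s["opening"])
im=cv2.resize(a[175:290,150:270,::-1],None,fx=5,fy=5,interpolation=cv2.INTER_CUBIC)
for rad,z,c in((.054,.042,(0,0,255)),(.045,.042,(0,255,0)),(.047,.1005,(255,0,0))):
    for t in np.arange(0,6.28,.15):
        u=proj("scene",[[.5873+rad*np.cos(t),-.0747+rad*np.sin(t),z]])[0];u=(u-(149.6,174.6))*5
        cv2.circle(im,tuple(u.round().astype(int)),2,c,-1)
cv2.imwrite("pics/m2.png",im)
E
```

```text
5.6833 [ 0.4978894  -0.10238962  0.06469772] [ 0.36605743  0.35601118 -0.49234032] [0.07549059 0.05475998 0.05132198] 0.13313882230554022
```

View pics/m2.png

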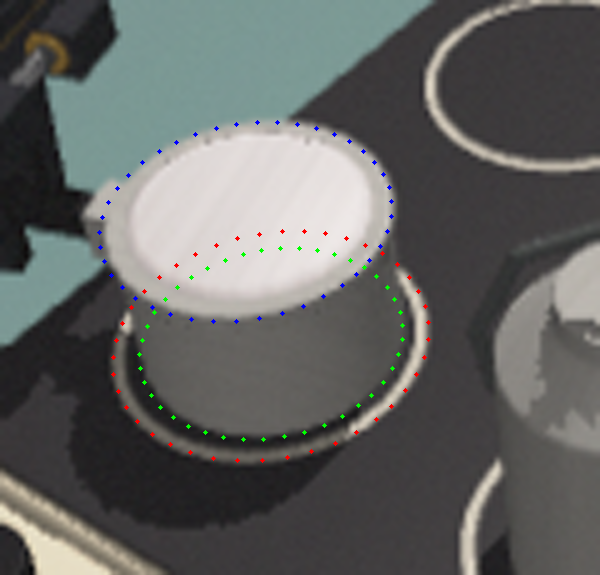

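The model drawn at the ring centre sits within about 3 crop px of the real lid and base. The pot is 1–2 mm short towards -y, and the encoder reading agrees, so I'll trim it.

carry_out:
  plan:
    - {"rot":[0,0,0],"xyz":[0.0005,-0.001,0],"grip":255}
    - {"rot":[0,0,0],"xyz":[0.001,-0.002,0],"grip":255}
    - {"rot":[0,0,0],"xyz":[0.001,-0.002,0],"grip":255}
    - {"rot":[0,0,0],"xyz":[0.001,-0.002,0],"grip":255}
    - {"rot":[0,0,0],"xyz":[0.001,-0.002,0],"grip":255}

```text
clock: 6.1
tool_pos: [0.4978, -0.1042, 0.0647]
eef_rot: [-0.153, 0.988, 0.0, 0.0]
contact_force: [-0.2, 2.4, -0.9]
opening: 0.127
finger_force: 30.1
```

```bash
python3 - <<'E'
from h import *
s=r.get_state();print(s["clock"],s["tool_pos"],s["contact_force"],s["moment"],s["opening"])
T=R.from_quat(s["eef_rot"]).as_matrix();print("kin",s["tool_pos"][:2]+(T@np.array([[-.9531,-.3026,0],[-.3026,.9531,0],[0,0,-1]]).T@np.array([.09017,.02946,0]))[:2])
E
```

```text
6.1 [ 0.49775919 -0.10422526  0.06468453] [-0.23998824  2.41400507 -0.85369863] [ 0.31860368 -0.15343745  0.11462112] 0.12715554987687844
kin [ 0.58792597 -0.07476056]
```

carry_out:
  plan:
    - {"rot":[0,0,0],"xyz":[0,0,0],"grip":225}
    - {"rot":[0,0,0],"xyz":[0,0,0],"grip":200}
    - {"rot":[0,0,0],"xyz":[0,0,0],"grip":110}
    - {"rot":[0,0,0],"xyz":[0,0,0],"grip":110}
    - {"rot":[0,0,0],"xyz":[0,0,0],"grip":110}
    - {"rot":[0,0,0],"xyz":[0,0,0],"grip":110}
    - {"rot":[0,0,0],"xyz":[0,0,0],"grip":110}
    - {"rot":[0,0,0],"xyz":[0,0,0],"grip":110}

```text
clock: 6.77
tool_pos: [0.4976, -0.1045, 0.0647]
eef_rot: [-0.153, 0.988, -0.0, -0.0]
contact_force: [-0.4, -0.2, -0.3]
opening: 0.566
finger_force: 0.0
```

carry_out:
  plan:
    - {"rot":[0,0,0],"xyz":[0,0,-0.01],"grip":110}
    - {"rot":[0,0,0],"xyz":[0,0,-0.03],"grip":110}
    - {"rot":[0,0,0],"xyz":[0,0,-0.06],"grip":110}
    - {"rot":[0,0,0],"xyz":[0,0,-0.09],"grip":110}
    - {"rot":[0,0,0],"xyz":[0,0,-0.12],"grip":110}
    - {"rot":[0,0,0],"xyz":[0,0,-0.15],"grip":110}
    - {"rot":[0,0,0],"xyz":[0,0,-0.17],"grip":110}
    - {"rot":[0,0,0],"xyz":[0,0,-0.17],"grip":110}

```text
clock: 7.43
tool_pos: [0.4999, -0.1044, 0.2386]
eef_rot: [-0.153, 0.988, -0.001, 0.004]
contact_force: [0.4, 0.3, -0.5]
opening: 0.568
finger_force: 0.0
```

```bash
python3 - <<'E'
from h import *
a=r.snapshot("scene");b=r.snapshot("side");s=r.get_state();print(s["clock"],s["tool_pos"],s["contact_force"],s["opening"])
o=[]
for n,im,(x,y) in(("scene",a,(150,175)),("side",b,(180,255))):
    c=cv2.resize(im[y:y+125,x:x+100,::-1],None,fx=4,fy=4,interpolation=cv2.INTER_CUBIC)
    for rad,z,k in((.045,.042,(0,255,0)),(.047,.1005,(255,0,0))):
      for t in np.arange(0,6.28,.2):
        u=proj(n,[[.5873+rad*np.cos(t),-.0747+rad*np.sin(t),z]])[0];u=(u-(x-.4,y-.4))*4
        cv2.circle(c,tuple(u.round().astype(int)),1,k,-1)
    o.append(c)
cv2.imwrite("pics/m3.png",np.hstack(o))
E
```

```text
7.5333 [ 0.49762277 -0.10470336  0.23505635] [ 0.02421541  0.33742663 -0.78872429] 0.5674529684361491
```

View pics/m3.png

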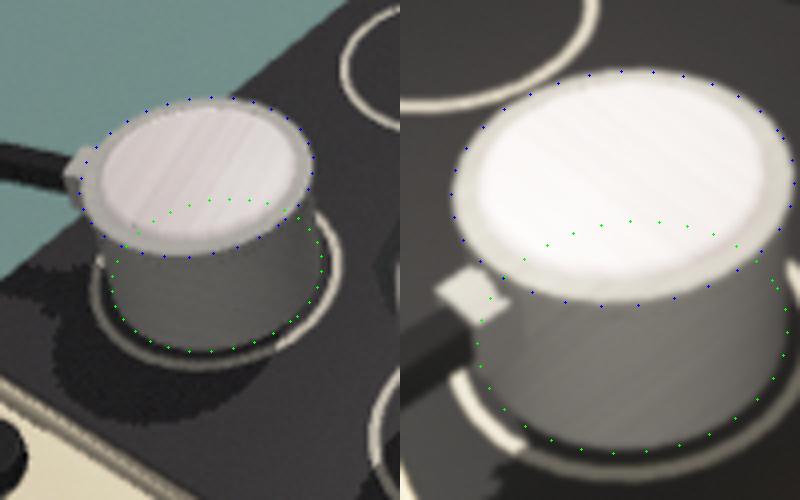

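The pot is clear of the gripper. In both views its lid and base match the model centred on the ring to within about 1 mm.

```bash
python3 -c "
from plant import r
print(r.finish_job())"
```

```text
the job is handed in; nothing more can be done
None
```

The pot stands flat on the empty ring, centred to about 1 mm by both cameras; I let go and backed the gripper clear, never went near the pan or can, and handed the job in at about 7.5 s.

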